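# Release the ratchet and open the jar clamp

### The job

The jar clamp on the worktop was left wound shut. Flip its ratchet pawl out of the toothed wheel by pushing the pawl's thumb lever over until it lies back, then turn the knob anticlockwise as far as it will go so that the jaws stand fully open for the next jar. Leave the pawl flipped back, let go of everything, and do not knock over the small jar and the salt shaker standing close by.

Things in the scene. Friction and masses are not known exactly. Their poses are not given: they have to be found in the camera images.
- clamp: jar clamp fixed to the worktop: aluminium base 124 x 270 mm, flat toothed steel wheel (radius 50 mm) with a black knob, pawl beside it, two upright grey jaws (tops 93 mm high). Origin: worktop level under the knob's vertical axis; z up, +y from the knob to the jaws (fixed jaw at y = 189 mm), +x roughly away from the robot (yaw within 0.35 rad).
- clamp_knob (a joint): angle of knob and wheel, rad: 0 = end stop, jaws fully open; grows clockwise seen from above (closing), at most 2.7; starts at 1.7 to 2.4, too far for one grasp. With the pawl down it turns back by no more than about a tooth (0.3 rad). Friction torque about 0.1 N m; stays where it is left.
- knob_grip (a point): middle of the knob's grip bar, on the knob's axis, 104 mm above the worktop. The bar is 58 mm long (the point's x axis), 18 mm thick (its y axis), 34 mm high (85 to 119 mm above the worktop). Grip it from above across the thickness. Within 45 mm of the axis all else is lower than 86 mm.
- clamp_pawl (a joint): angle of the pawl about its level pivot, rad: -0.15 to 0.05 = resting in the wheel's teeth (start), 1.25 = flipped right back against its rubber rest. Its weight holds it in the teeth; pushed past about 0.6 it falls over by itself and stays back. Pivot: clamp x = 47 mm, 62 mm above the worktop, along the clamp's y axis.
- pawl_ball (a point): centre of the black ball (18 mm diameter) on the pawl's thin upright thumb lever. It swings in the plane y = -62 mm of the clamp, 58 mm from the pivot; at the start it is at about clamp x = 35 mm, 118 mm above the worktop. Push it toward the clamp's +x (under 3 N); flipped back it lies about x = 99 mm, 87 mm above the worktop.
- clamp_jaw (a joint): place of the moving jaw, m: 0 = fully open, grows as it closes, 0.016 m per rad of the knob, which drives it.
- jar_small: loose small glass jar with a yellow lid, 64 mm wide and 82 mm high, standing close by, before or behind the jaws; origin at the centre of its underside, z up. Bystander.
- salt: loose salt shaker, 44 mm wide and 90 mm high, standing close by, before or behind the jaws; origin at the centre of its underside, z up. Bystander.

How it is judged:
On the way:
1. the pawl is flipped back out of the teeth before the knob is turned back (value of joint clamp_pawl above 1 rad and value of joint clamp_knob above 1.2 rad), for 0.2 s.
At the end, for the whole second after the job is handed in: The knob is within 0.08 rad of its fully open end stop and the moving jaw within 3 mm of fully open, the pawl still lies flipped back (over 1.0 rad), and the small jar and the salt shaker stand upright (within 0.3 rad) (value of joint clamp_knob below 0.08 rad and value of joint clamp_pawl above 1 rad and value of joint clamp_jaw below 0.003 m and angle between each of jar_small, salt's own z axis and vertical below 0.3 rad); the robot touches nothing.
It fails at once if jar small is knocked over (angle between jar_small's own z axis and vertical above 0.6 rad).
It fails at once if salt is knocked over (angle between salt's own z axis and vertical above 0.6 rad).
It also fails if it takes over 54 s, if anything falls off the work surface, if the arm or the gripper's body presses on something with over 40 N, if the wrist force passes 120 N, or if a joint passes its speed limit or range.

### The arm

A 6-joint arm with a two-finger parallel gripper is mounted at the origin on a cart in front of the work surface, level with it; the furniture and walls round the work are solid. World frame = base frame: x ahead of the robot, y to its left, z up, the work surface at z = 0. Lengths are in m, angles in rad, forces in N, time in s.
With the tool pointing down it reaches from about 0.3 to 0.775 m from the base axis. Payload 14.6 kg.
Tool frame: the origin (TCP) lies at the very end of the fingers, on their centre line; the grasp point (between the pads) lies 19 mm behind it (env.pinch_z is the distance from the TCP to the grasp point, in m); z points along the fingers, y is the direction in which the jaws open and shut (so a half turn about z gives the same grasp; the last joint's range is limited). The gripper opens to 94 mm and grips with 3 to 60 N. Pads are 16 mm wide; open, the fingers measure 119 mm over their backs; the gripper's body (75 mm by 177 mm) begins 78 mm behind the grasp point.
Start: joints at [-1.178, 0.3, 1.521, -0, 1.321, -0.067], TCP at [0.244, -0.493, 0.205] pointing down, gripper open.
Joint ranges: [-3.03, 3.03], [-0.79, 2.21], [0.23, 2.52], [-1.04, 4.18], [0, 3.07], [-2.55, 2.55]. Speed limits (rad/s): [2.22, 2.22, 2.57, 3.14, 3.14, 3.14].

### API

Orientations are given as a 3x3 rotation matrix whose columns are the frame's x, y, z axes.
In Python, from workcell import status, capture, calibration, workorder, find_in, masks_of, landmark_of, env gives the robot as it stands.
- The arm moves only by the shell command python3 -m crank 'ROWS' [FORCE]. ROWS is JSON, one flat list of numbers, 5 for each row, row after row: the shift along the tool's x, y, z in units of 0.05 m (1.0 is 0.05 m), then the turn about the tool's z in units of 0.1 rad (1.0 is 0.1 rad), then the opening, from -1 (shut) to 1 (fully open), so that 0 is half open. A call has 1 to 20 rows; each row shifts and turns the commanded pose from where the row before left it, along the tool's axes as they then stand; what a row does not reach is not made up. A row lasts 1/8 s, in which the tool goes at most 62.5 mm and 10.7 degrees, less where a joint would pass 70% of its speed; a pose out of reach is approached as far as the arm can. A call with a number of a shift or a turn outside -1 to 1 is refused whole. A call with a gripper value outside its range is refused whole. The fingers move at their own pace and stop on an object; FORCE is the grip in N (left out, the last holds). Time passes only in rows, so rows that do not move let the fingers close. It gives the time, the measured TCP pose, the force and the opening at its end, in the units of the state.
- status.read_state(): the state, without advancing time (a new reading comes with each control period).
- capture(name): name is "scene" or "top"; returns (picture, depth): 480x640x3 uint8, blue, green, red; 480x640 float32, m along the optical axis (not along the pixel's ray), 0 where there is no reading.
- calibration(name): a dict with "camera_matrix" (3x3 intrinsics, pixels), "rvec" (rotation vector, rad) and "tvec" (3), from world to camera coordinates, as OpenCV has them. Camera axes: x right, y down, z forward; pixel columns grow to the right and rows downward; lengths in m; the calibration is good to about 2 mm. A picture is of the moment at which its call begins. calibration takes no time and is no camera call.
- workorder.sign_off(): hands the job in, once; it reports no verdict.
Trained networks look in the newest picture that a camera, given by its name, has taken for a name from the list of things; names that differ only in an ending like _2 or _b are one class to them, and where a whole thing is asked for, a point or a joint stands for the part that bears it (a point fixed in the world has none). Each returns a list of dicts, best first, with "score" (0 to 1); they miss things now and then, are a little off and sometimes report something else, mostly with a low value. They report only what shows in the picture. A call takes as long as a camera call.
- find_in(camera, thing): "extent" ([left, top, right, bottom] as shares, 0 to 1, of the picture: columns of its width, rows of its height, round what is visible of it).
- masks_of(camera, thing): "pixels" (480x640 bool, what is visible of it) and "extent" ([left, top, right, bottom] as shares, 0 to 1, of the picture: columns of its width, rows of its height, round what is visible of it).
- landmark_of(camera, thing): "xy" ([column, row] as shares, 0 to 1, of the picture: columns of its width, rows of its height: a listed point, or the origin of a listed thing).
The state is a dict: "time_s": time; "joint_pos": joint angles; "dq": joint speeds; "joint_efforts": joint torques, N m; "tcp_pos": TCP position; "ee_rot": TCP orientation; "contact_force": force on the tool from outside, world axes, zero at the start; "torque": the same for the moment, N m; "grip_width": opening from 0.0 (shut) to 1.0 (fully open).
Only numpy, scipy, OpenCV 4.12 (cv2) and the standard library are available. Lean on these libraries where they do the work, as an engineer would, in place of code of your own. Each camera call takes 0.05 s, during which the arm holds its last target.

## Working session

There is one attempt and no reset: what is moved stays moved. The work goes in short steps, Python scripts to look and compute and a shell command to move; the robot and the scene stay as the last step left them, time stands still between calls to the robot, and variables do not carry over. Pictures are saved under pics/ and viewed, and the job is handed in when it is done.

```bash
ls; mkdir -p pics
cat > h.py <<'E'
import numpy as np, cv2
from workcell import status, capture, calibration, workorder, find_in, masks_of, landmark_of, env
def cam(n):
    c=calibration(n); K=np.array(c["camera_matrix"]);R,_=cv2.Rodrigues(np.array(c["rvec"],float));t=np.array(c["tvec"],float).ravel();return K,R,t
def ray_z(n,uv,z):
    K,R,t=cam(n); d=R.T@np.linalg.inv(K)@np.array([uv[0],uv[1],1.]); o=-R.T@t
    return o+d*(z-o[2])/d[2]
def proj(n,p):
    K,R,t=cam(n); q=K@(R@np.array(p)+t); return q[:2]/q[2]
def cloud(n,d):
    K,R,t=cam(n); v,u=np.mgrid[0:480,0:640]; P=np.stack([(u-K[0,2])/K[0,0]*d,(v-K[1,2])/K[1,1]*d,d],-1)
    return (P-t)@R
E
python3 - <<'E'
from h import *
for n in("scene","top"):
    im,d=capture(n); cv2.imwrite(f"pics/{n}0.png",im)
    K,R,t=cam(n); print(n,-R.T@t,R[2])
    for th,z in (("clamp",0),("knob_grip",.104),("pawl_ball",.118),("jar_small",0),("salt",0)):
        r=landmark_of(n,th)
        for a in r[:2]:
            uv=np.array(a["xy"])*[640,480]; print(th,round(a["score"],2),uv.round(1),ray_z(n,uv,z).round(4))
s=status.read_state();print(s)
E
```

```text
pics
scene [-0.01630455  0.48029738  0.46949872] [ 0.62122379 -0.65490296 -0.43032908]
clamp 0.85 [336.1 274.5] [ 0.5275 -0.1404  0.    ]
clamp 0.45 [337.2 227.5] [ 0.6777 -0.3182  0.    ]
knob_grip 0.59 [339.2 225.8] [ 0.5263 -0.15    0.104 ]
pawl_ball 0.52 [344.5 205.5] [ 0.5643 -0.2113  0.118 ]
jar_small 0.7 [346.4 318.7] [ 0.4139 -0.0361 -0.    ]
salt 0.96 [250.  278.5] [ 0.6488 -0.0176  0.    ]
top [ 0.42473205 -0.06641667  0.92403257] [ 0.10470586 -0.03094751 -0.9940216 ]
clamp 0.64 [336.9 242.3] [ 0.5192 -0.1527  0.    ]
knob_grip 0.61 [335.6 234.7] [ 0.5227 -0.1408  0.104 ]
pawl_ball 0.79 [370.8 218.5] [ 0.5507 -0.2047  0.118 ]
jar_small 0.57 [283.4 293.2] [ 0.4146 -0.041   0.    ]
salt 0.58 [274.  183.1] [ 0.6452 -0.0216  0.    ]
{'time_s': 0.6, 'joint_pos': array([-1.17762519e+00,  2.99891426e-01,  1.52101583e+00,  3.46781934e-06,
        1.32069503e+00, -6.65794397e-02]), 'dq': array([ 0.00060552, -0.0016068 ,  0.00135812,  0.00096272, -0.00057733,
        0.00137858]), 'joint_efforts': array([ 1.48756255e-03, -5.31476820e+01, -3.52825713e+01,  7.08622788e-02,
        2.13505951e-02, -1.81027519e-05]), 'tcp_pos': array([ 0.24405113, -0.49287184,  0.20544358]), 'ee_rot': array([[ 8.96163580e-01,  4.43723831e-01, -5.87423265e-07],
       [ 4.43723831e-01, -8.96163580e-01,  1.01861908e-05],
       [ 3.99342824e-06, -9.38914687e-06, -1.00000000e+00]]), 'contact_force': array([-0.81991074, -0.53208166, -0.09304225]), 'torque': array([-3.75457284e-02,  1.72653250e-05, -2.77786447e-02]), 'grip_width': 1.000875217913775}
```

Run:
```python
import cv2
for n in("scene","top"):
    im=cv2.imread(f"pics/{n}0.png")[140:380,180:500]; cv2.imwrite(f"pics/{n}0c.png",cv2.resize(im,(800,600),interpolation=cv2.INTER_CUBIC))
```

```text
(no output)
```

View pics/top0.png

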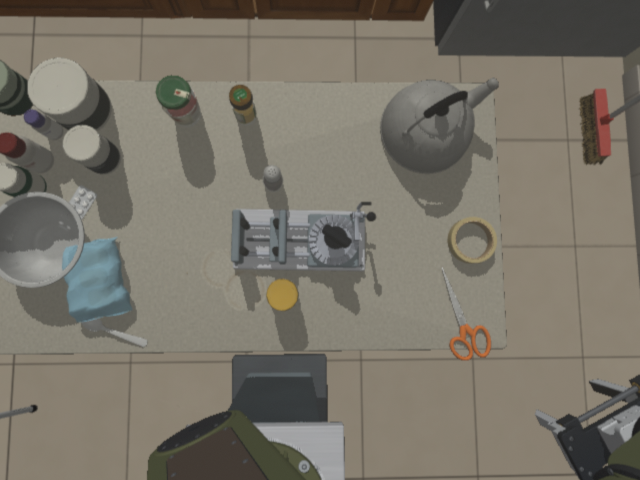

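```bash
ls -la pics
```

```text
total 1632
drwxr-xr-x 2 agent agent   4096 Dec  7 15:10 .
drwxr-xr-x 3 agent agent   4096 Dec  7 15:09 ..
-rw-r--r-- 1 agent agent 415892 Dec  7 15:09 scene0.png
-rw-r--r-- 1 agent agent 486242 Dec  7 15:10 scene0c.png
-rw-r--r-- 1 agent agent 345185 Dec  7 15:09 top0.png
-rw-r--r-- 1 agent agent 409267 Dec  7 15:10 top0c.png
```

View pics/scene0.png

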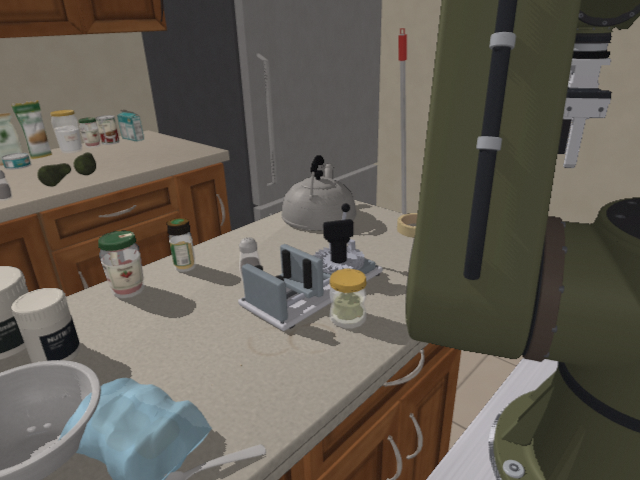

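View pics/top0c.png

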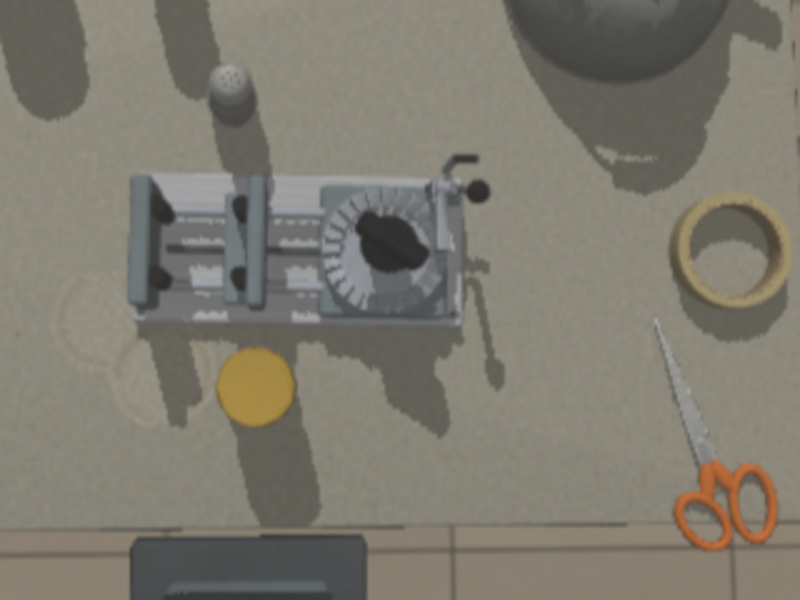

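View pics/scene0c.png

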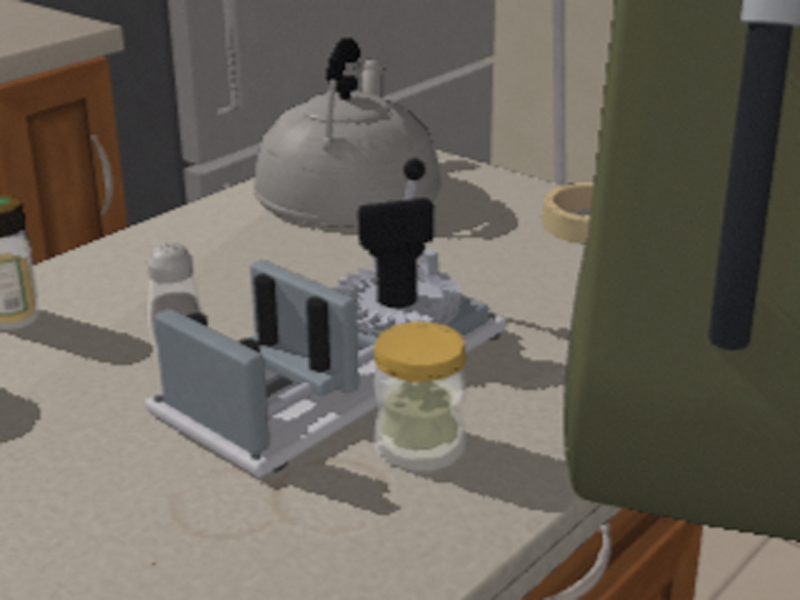

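Run:
```python
from h import *
im,d=capture("top"); P=cloud("top",d)
# coarse
sel=lambda zlo,zhi,c,r:(P[...,2]>zlo)&(P[...,2]<zhi)&(np.hypot(P[...,0]-c[0],P[...,1]-c[1])<r)
m=sel(.108,.128,(.525,-.145),.045); q=P[m][:,:2]; print("grip",m.sum(),q.mean(0),P[m][:,2].mean()); 
(c,sz,a)=cv2.minAreaRect(q.astype(np.float32)*1000); print(c,sz,a)
w,v=np.linalg.eigh(np.cov(q.T)); print(w,np.degrees(np.arctan2(v[1,1],v[0,1])))
m=sel(.105,.135,(.55,-.205),.03); print("ball",m.sum(),P[m].mean(0),P[m].max(0),P[m].min(0))
m=sel(.085,.1,(.52,.0),.12)&(P[...,1]>-.1); 
# jaws
n,l=cv2.connectedComponents(m.astype(np.uint8))
for i in range(1,n):
    k=l==i
    if k.sum()>20:
        print("comp",k.sum(),P[k].mean(0).round(4),cv2.minAreaRect(P[k][:,:2].astype(np.float32)*1000))
for th in("jar_small","salt","clamp"):
    for r in masks_of("top",th)[:1]:
        k=r["pixels"]&(d>0); z=P[k][:,2]; print(th,r["score"],P[k][z>np.percentile(z,60)].mean(0).round(4))
        if th=="clamp":
            k&=(P[...,2]<.04)&(P[...,2]>.004); print(k.sum(),cv2.minAreaRect(P[k][:,:2].astype(np.float32)*1000))
m=sel(.01,.025,(.52,-.1),.22);n,l=cv2.connectedComponents(m.astype(np.uint8))
for i in range(1,n):
    k=l==i
    if k.sum()>100:print("base",k.sum(),P[k].mean(0).round(4),cv2.minAreaRect(P[k][:,:2].astype(np.float32)*1000))
```

```text
grip 311 [ 0.51920815 -0.1414411 ] 0.11785089614431102
(519.7337646484375, -141.83233642578125) (57.40183639526367, 18.411298751831055) 55.307411193847656
[2.72552067e-05 2.62678258e-04] 56.385758807404
ball 75 [ 0.55316299 -0.2040632   0.12438199] [ 0.56228835 -0.19702195  0.12947795] [ 0.54523678 -0.21191684  0.11878494]
comp 21 [ 0.6355 -0.0209  0.087 ] ((635.5390014648438, -20.9879207611084), (16.840625762939453, 4.510039329528809), 73.09274291992188)
comp 343 [0.5231 0.0463 0.0869] ((523.506591796875, 42.863651275634766), (22.124608993530273, 98.72847747802734), 88.8940200805664)
comp 477 [ 0.522  -0.0389  0.0917] ((522.95947265625, -35.41478729248047), (24.95530128479004, 99.14505004882812), 88.38816833496094)
jar_small 0.72 [ 0.4122 -0.0421  0.0832]
salt 0.7 [ 0.6449 -0.0212  0.0865]
clamp 0.64 [ 0.5232 -0.0868  0.0714]
5211 ((526.24365234375, -74.29045104980469), (267.6221618652344, 129.85256958007812), 88.73785400390625)
base 399 [0.5748 0.0072 0.0149] ((573.4664916992188, 6.961963653564453), (82.4227294921875, 27.0734806060791), 88.06310272216797)
base 416 [ 0.5748 -0.0941  0.0146] ((571.5675048828125, -114.1476821899414), (138.83544921875, 26.070629119873047), 88.74238586425781)
base 1218 [ 0.4809 -0.0775  0.0148] ((512.67578125, -73.69908142089844), (267.8169860839844, 103.23504638671875), 88.85700225830078)
base 577 [0.5247 0.0124 0.0156] ((525.1423950195312, 13.122518539428711), (51.724849700927734, 49.727325439453125), 89.2864990234375)
base 488 [ 0.5229 -0.0695  0.0154] ((523.0921020507812, -70.39192199707031), (42.93109130859375, 50.39122772216797), 89.85610961914062)
```

The pictures show the knob bar at top (337,236) and the ball at (371,217), with +x up. The salt is at (273,178) and the jar at (283,294). I'll check the kettle's clearance before moving.

```bash
python3 - <<'E'
from h import *
im,d=capture("top"); P=cloud("top",d)
for z in (.05,.1,.15,.18,.2):
    m=(P[...,2]>z)&(P[...,2]<.4)&(abs(P[...,0]-.68)<.15)&(P[...,1]<-.2)&(P[...,1]>-.5)&(d>0)
    if z<.13: m&=P[...,0]>.58
    if m.any(): print(z,m.sum(),P[m].min(0).round(3),P[m].max(0).round(3))
m=(P[...,2]>.16)&(P[...,2]<.4)&(abs(P[...,0]-.68)<.15)&(P[...,1]<-.2)&(P[...,1]>-.5)
q=P[m]; print(q[q[:,0].argsort()[:8]].round(3))
E
python3 -m crank '[0,0,0,1,-1, 0,0,0,1,-1, 0,0,0,1,-1, 0,0,0,1,-1, 0,0,0,0.6,-1]' 20
```

```text
0.05 6163 [ 0.585 -0.464  0.05 ] [ 0.83  -0.2    0.164]
0.1 932 [ 0.721 -0.463  0.1  ] [ 0.829 -0.287  0.164]
0.15 309 [ 0.739 -0.377  0.15 ] [ 0.781 -0.31   0.164]
[[ 0.748 -0.325  0.16 ]
 [ 0.749 -0.332  0.161]
 [ 0.75  -0.33   0.16 ]
 [ 0.751 -0.337  0.162]
 [ 0.751 -0.33   0.161]
 [ 0.751 -0.339  0.161]
 [ 0.751 -0.325  0.161]
 [ 0.752 -0.341  0.161]]
time_s: 1.48
tcp_pos: [0.2441, -0.4929, 0.2055]
ee_rot: [[1.0, -0.003, -0.0], [-0.003, -1.0, 0.0], [-0.0, -0.0, -1.0]]
contact_force: [0.4, 0.0, -0.6]
grip_width: 0.505
```

```bash
python3 -m crank '[0.675,-0.72,0,0,-1, 0.675,-0.72,0,0,-1, 0.675,-0.72,0,0,-1, 0.675,-0.72,0,0,-1, 0.675,-0.72,0,0,-1, 0.675,-0.72,0,0,-1, 0.675,-0.72,0,0,-1, 0.675,-0.72,0,0,-1, 0,0,0,0,-1, 0,0,0,0,-1]'
```

```text
time_s: 2.72
tcp_pos: [0.5138, -0.2052, 0.2053]
ee_rot: [[1.0, 0.0, -0.0], [0.0, -1.0, -0.0], [-0.0, 0.0, -1.0]]
contact_force: [0.2, -0.3, -0.3]
grip_width: 0.009
```

```bash
python3 -m crank '[0,0,0.7,0,-1, 0,0,0.7,0,-1, 0,0,0.64,0,-1, 0,0,0,0,-1]'
python3 - <<'E'
from h import *
im,d=capture("top"); cv2.imwrite("pics/t1.png",cv2.resize(im[140:320,240:480],(800,600)))
im,d=capture("scene"); cv2.imwrite("pics/s1.png",cv2.resize(im[140:320,220:460],(800,600)))
E
```

```text
time_s: 3.22
tcp_pos: [0.5125, -0.2055, 0.1019]
ee_rot: [[1.0, -0.002, -0.003], [-0.002, -1.0, 0.002], [-0.003, -0.002, -1.0]]
contact_force: [0.5, -0.7, 0.7]
grip_width: 0.005
```

View pics/s1.png

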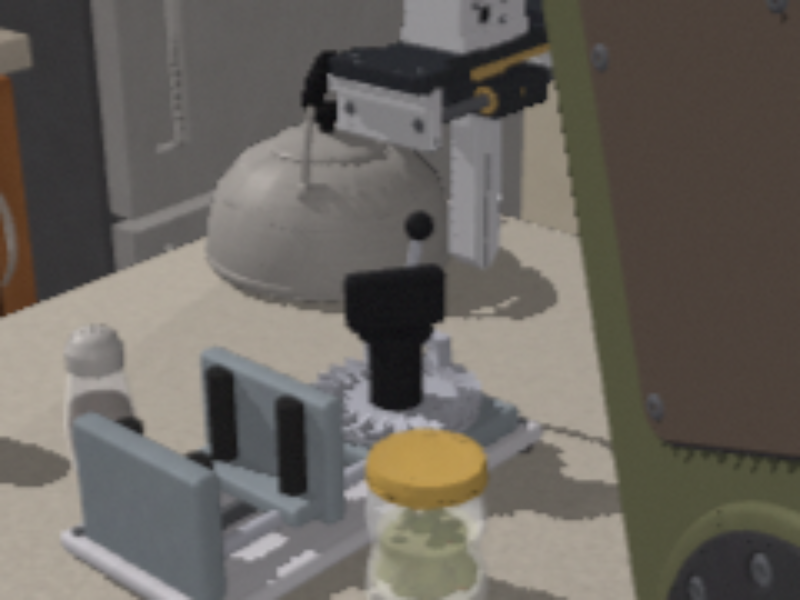

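The closed fingers stand just robot-side of the ball (ball at about (418,225) in the crop, fingers at (475,200)). Next is the push toward +x.

```bash
python3 -m crank '[0.19,0,0,0,-1, 0.19,0,0,0,-1, 0.19,0,0,0,-1, 0.19,0,0,0,-1, 0.19,0,0,0,-1, 0.19,0,0,0,-1, 0.19,0,0,0,-1, 0.19,0,0,0,-1, 0,0,0,0,-1, -0.6,0,0,0,-1, -0.6,0,-0.5,0,-1, 0,0,-0.8,0,-1, 0,0,0,0,-1]'
python3 - <<'E'
from h import *
im,d=capture("top"); cv2.imwrite("pics/t2.png",cv2.resize(im[140:320,240:480],(800,600)))
im,d=capture("scene"); cv2.imwrite("pics/s2.png",cv2.resize(im[140:320,220:460],(800,600)))
for n in("top","scene"):
  for r in landmark_of(n,"pawl_ball")[:2]: print(n,r["score"],ray_z(n,np.array(r["xy"])*[640,480],.087))
E
```

```text
time_s: 4.95
tcp_pos: [0.5309, -0.2055, 0.1717]
ee_rot: [[1.0, -0.001, 0.005], [-0.0, -1.0, -0.002], [0.005, 0.002, -1.0]]
contact_force: [0.0, 0.3, -0.2]
grip_width: 0.006
scene 0.61 [ 0.61584642 -0.20648928  0.087     ]
```

View pics/s2.png

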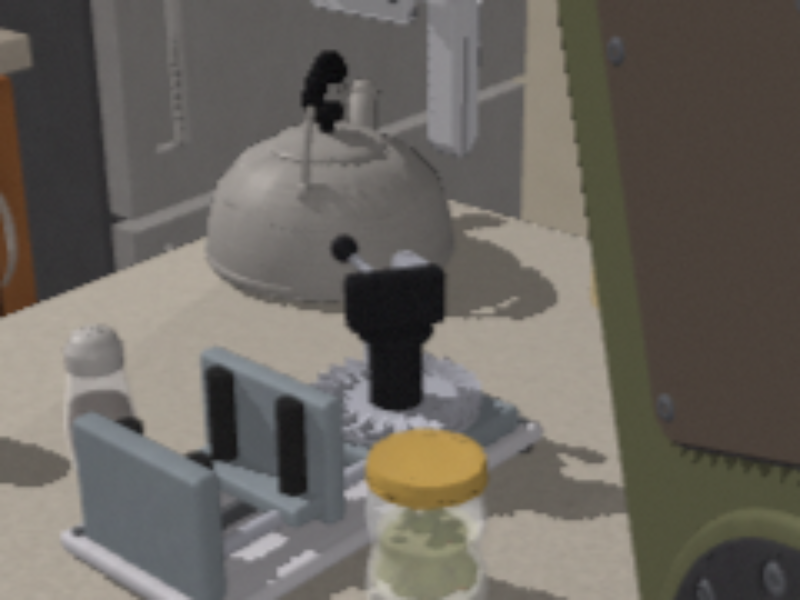

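View pics/t2.png

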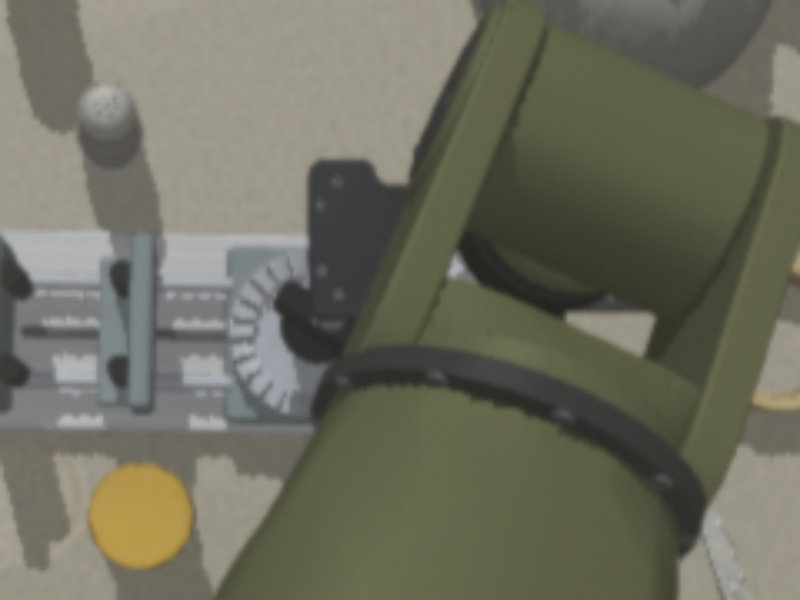

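The pawl lies flipped back: the ball sits at (343,247) in the scene crop, which is x≈0.616, clamp x≈97 mm. Next I go over the knob, turned to its bar.

```bash
python3 -m crank '[0,0,-0.4,0,0.1, -0.11,-0.63,0,0,0.1, -0.11,-0.64,0,0,0.1, 0,0,0,-1,0.1, 0,0,0,-1,0.1, 0,0,0,-1,0.1, 0,0,0,-1,0.1, 0,0,0,-1,0.1, 0,0,0,-1,0.1, 0,0,0,-1,0.1, 0,0,0,-1,0.1, 0,0,0,-1,0.1, 0,0,0,-0.75,0.1, 0,0,0,0,0.1]'
python3 - <<'E'
from h import *
s=status.read_state(); print(s["joint_pos"].round(3), np.arctan2(s["ee_rot"][1,0],s["ee_rot"][0,0]), (s["ee_rot"][:,:2].T@(np.array([.5200,-.1418,.089])-s["tcp_pos"])/.05).round(3))
E
```

```text
time_s: 6.9
tcp_pos: [0.5189, -0.1413, 0.1875]
ee_rot: [[0.562, 0.827, -0.002], [0.827, -0.562, 0.001], [-0.0, -0.002, -1.0]]
contact_force: [-0.7, -0.2, -0.5]
grip_width: 0.549
[-0.334  0.289  1.578  0.     1.276  0.262] 0.9744177578053584 [0.005 0.027]
```

```bash
python3 -m crank '[0,0.02,0.7,0,0.1, 0,0,0.7,0,0.1, 0,0,0.57,0,0.1, 0,0,0,0,0.1]'
python3 - <<'E'
from h import *
im,d=capture("scene"); cv2.imwrite("pics/s3.png",cv2.resize(im[140:320,220:460],(800,600)))
E
python3 -m crank '[0,0,0,0,-1, 0,0,0,0,-1, 0,0,0,0,-1, 0,0,0,0,-1]' 25
```

```text
time_s: 7.4
tcp_pos: [0.5188, -0.1416, 0.0879]
ee_rot: [[0.563, 0.827, -0.004], [0.827, -0.563, 0.001], [-0.001, -0.004, -1.0]]
contact_force: [-0.8, 0.5, -0.1]
grip_width: 0.546
time_s: 7.95
tcp_pos: [0.5191, -0.1413, 0.0903]
ee_rot: [[0.561, 0.828, -0.002], [0.828, -0.561, 0.001], [-0.0, -0.003, -1.0]]
contact_force: [-6.2, 3.3, 7.3]
grip_width: 0.189
```

View pics/s3.png

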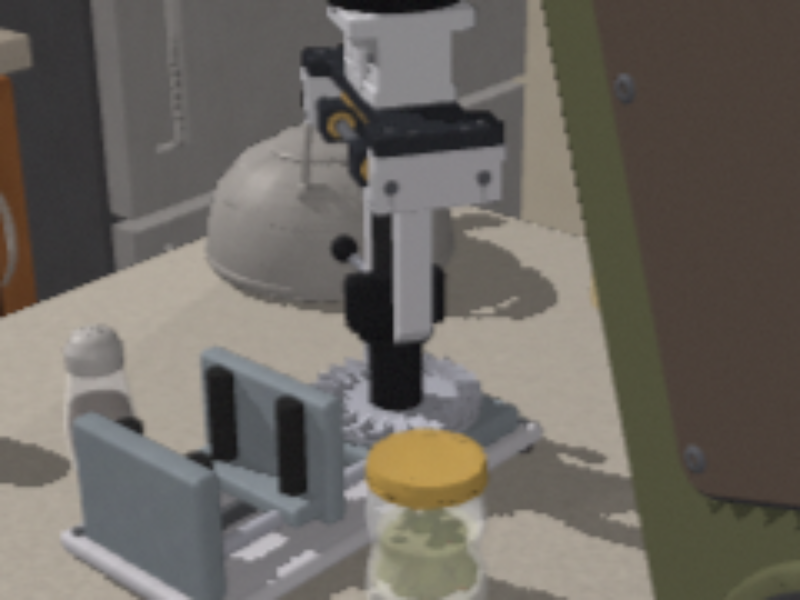

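The bar is gripped across its 18 mm thickness (opening 17.8 mm). Now I turn it anticlockwise.

```bash
python3 -m crank '[0,0,0,-0.5,-1, 0,0,0,-1,-1, 0,0,0,-1,-1, 0,0,0,-1,-1, 0,0,0,-1,-1, 0,0,0,-1,-1, 0,0,0,-1,-1, 0,0,0,-1,-1, 0,0,0,-1,-1, 0,0,0,-1,-1, 0,0,0,0,-1]'
python3 - <<'E'
from h import *
s=status.read_state(); print(s["joint_pos"].round(3), np.arctan2(s["ee_rot"][1,0],s["ee_rot"][0,0]),s["torque"].round(2))
im,d=capture("scene"); cv2.imwrite("pics/s4.png",cv2.resize(im[140:320,220:460],(800,600)))
E
```

```text
time_s: 9.32
tcp_pos: [0.5202, -0.1415, 0.0903]
ee_rot: [[-0.346, 0.938, 0.001], [0.938, 0.346, 0.001], [0.0, 0.001, -1.0]]
contact_force: [-0.2, 5.4, 4.5]
grip_width: 0.192
[-3.340e-01  4.000e-01  1.673e+00  1.000e-03  1.069e+00 -6.880e-01] 1.9244368986008134 [ 0.94 -0.09  0.06]
```

View pics/s4.png

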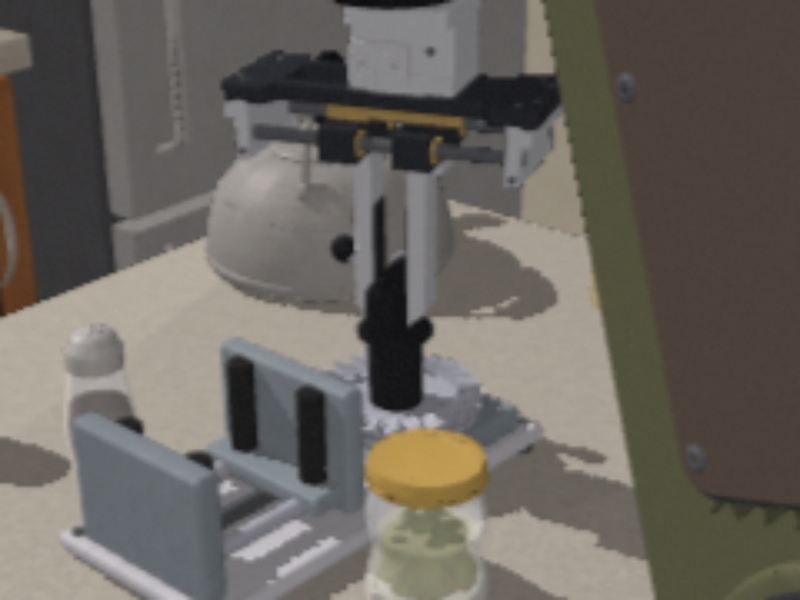

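The knob follows and the jaw is opening; it now stands at about (290,430). I keep turning.

```bash
R='import sys
from h import *
s=status.read_state(); print("q6",s["joint_pos"][5].round(3), "yaw",np.arctan2(s["ee_rot"][1,0],s["ee_rot"][0,0]).round(4),"T",s["torque"].round(2))'; echo "$R" > st.py
python3 -m crank '[0,0,0,-1,-1, 0,0,0,-1,-1, 0,0,0,-1,-1, 0,0,0,-1,-1, 0,0,0,-1,-1, 0,0,0,-1,-1, 0,0,0,-1,-1]'|tail -2;python3 st.py
python3 -m crank '[0,0,0,-0.5,-1, 0,0,0,-0.5,-1, 0,0,0,0,-1]'|tail -2;python3 st.py
```

```text
contact_force: [6.6, 9.8, 2.1]
grip_width: 0.194
q6 -1.389 yaw 2.6255 T [ 1.76 -1.03 -0.11]
contact_force: [6.0, 10.8, 1.0]
grip_width: 0.191
q6 -1.487 yaw 2.7232 T [ 1.83 -1.13  0.08]
```

```bash
python3 -m crank '[0,0,0,-0.5,-1, 0,0,0,-0.5,-1, 0,0,0,-0.5,-1, 0,0,0,-0.5,-1, 0,0,0,0,-1]'|tail -3;python3 st.py
python3 - <<'E'
from h import *
im,d=capture("scene"); cv2.imwrite("pics/s5.png",cv2.resize(im[140:320,220:460],(800,600)))
E
```

```text
ee_rot: [[-0.976, 0.217, 0.002], [0.217, 0.976, 0.002], [-0.002, 0.002, -1.0]]
contact_force: [7.1, 12.2, 1.6]
grip_width: 0.193
q6 -1.687 yaw 2.9232 T [ 2.13 -1.2   0.06]
```

View pics/s5.png

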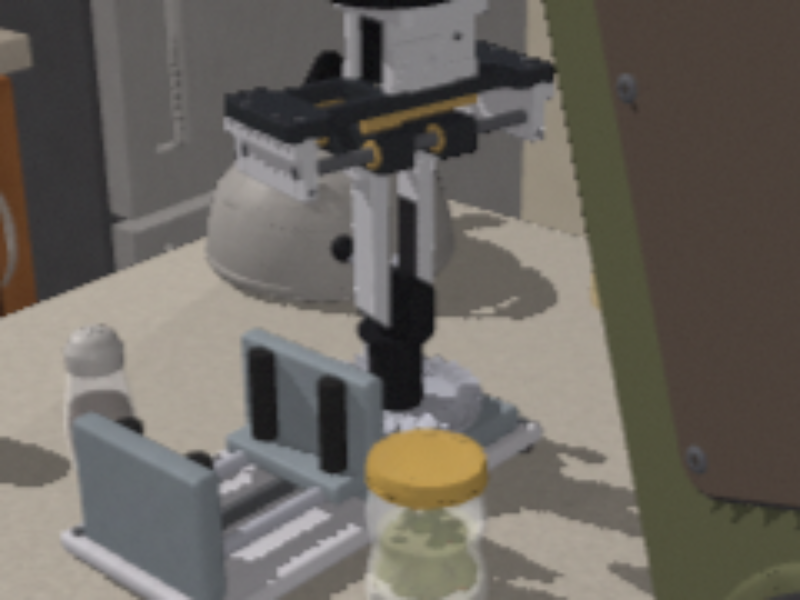

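```bash
python3 -m crank '[0,0,0,-0.5,-1, 0,0,0,-0.5,-1, 0,0,0,0,-1]'|tail -2;python3 st.py
python3 -m crank '[0,0,0,-0.5,-1, 0,0,0,-0.5,-1, 0,0,0,0,-1]'|tail -2;python3 st.py
python3 -m crank '[0,0,0,-0.5,-1, 0,0,0,-0.5,-1, 0,0,0,0,-1]'|tail -2;python3 st.py
```

```text
contact_force: [5.7, 13.0, 1.3]
grip_width: 0.19
q6 -1.787 yaw 3.0233 T [ 2.28 -1.23  0.08]
contact_force: [6.9, 14.4, 2.0]
grip_width: 0.192
q6 -1.886 yaw 3.1229 T [ 2.4  -1.25 -0.23]
contact_force: [11.6, 13.3, -1.7]
grip_width: 0.204
q6 -1.986 yaw -3.0612 T [ 2.61 -2.22 -0.7 ]
```

Torque jumped from about 0.1 to −0.7 N m and the grip is spreading on the bar, so this is the end stop. I release, rise and look.

```bash
python3 -m crank '[0,0,0,0,0.05, 0,0,0,0,0.05, 0,0,0,0,0.05, 0,0,0,0,0.05, 0,0,-0.4,0,0.05, 0,0,-0.8,0,0.05, 0,0,-0.8,0,0.05, 0,0,0,0,0.05]'
python3 - <<'E'
from h import *
im,d=capture("scene"); cv2.imwrite("pics/s6.png",cv2.resize(im[140:320,220:460],(800,600)))
E
```

```text
time_s: 13.42
tcp_pos: [0.521, -0.1424, 0.1928]
ee_rot: [[-0.997, -0.083, 0.005], [-0.083, 0.997, -0.002], [-0.005, -0.002, -1.0]]
contact_force: [0.4, 0.2, -1.7]
grip_width: 0.521
```

View pics/s6.png

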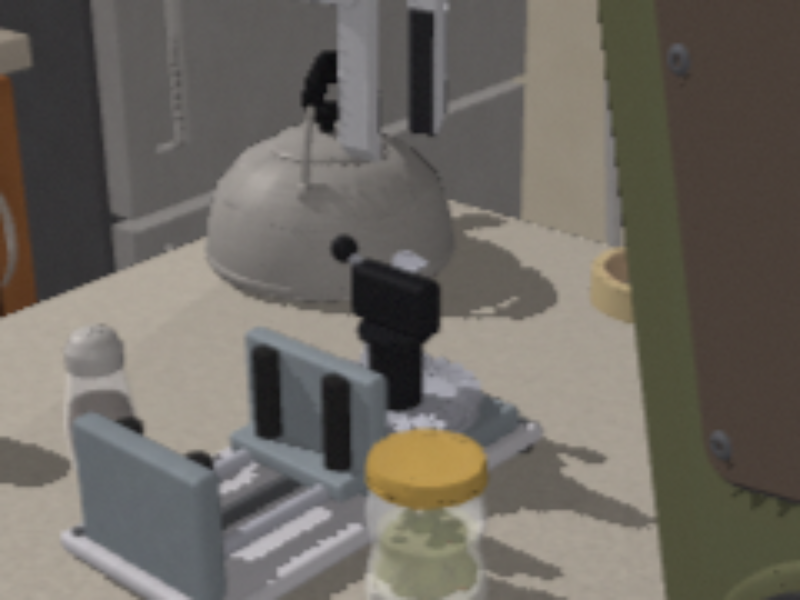

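```bash
python3 -m crank '[0,0,-0.8,0,0.05, 0.5,-0.9,0,0,0.05, 0.5,-0.9,0,0,0.05, 0.5,-0.9,0,0,0.05, 0.5,-0.9,0,0,0.05, 0.5,-0.9,0,0,0.05, 0.5,-0.9,0,0,0.05, 0.5,-0.9,0,0,0.05, 0,0,0,0,0.05]'
python3 - <<'E'
from h import *
im,d=capture("top"); P=cloud("top",d); cv2.imwrite("pics/t7.png",cv2.resize(im[140:320,240:480],(800,600)))
m=(P[...,2]>.108)&(P[...,2]<.128)&(np.hypot(P[...,0]-.52,P[...,1]+.142)<.04); q=P[m][:,:2]
w,v=np.linalg.eigh(np.cov(q.T)); print(m.sum(),q.mean(0),np.degrees(np.arctan2(v[1,1],v[0,1])), cv2.minAreaRect(q.astype(np.float32)*1000))
m=(P[...,2]>.085)&(P[...,2]<.1)&(abs(P[...,0]-.52)<.07)&(P[...,1]>-.11)
n,l=cv2.connectedComponents(m.astype(np.uint8))
for i in range(1,n):
    k=l==i
    if k.sum()>20: print("jaw",k.sum(),P[k].mean(0).round(4),cv2.minAreaRect(P[k][:,:2].astype(np.float32)*1000))
for r in landmark_of("top","pawl_ball")[:2]: print(r["score"],ray_z("top",np.array(r["xy"])*[640,480],.087))
E
```

```text
time_s: 14.6
tcp_pos: [0.3831, -0.4623, 0.2273]
ee_rot: [[-0.998, -0.053, -0.015], [-0.053, 0.999, -0.007], [0.015, -0.007, -1.0]]
contact_force: [0.4, 0.3, -0.7]
grip_width: 0.527
309 [ 0.51911215 -0.14122303] 178.81817209235558 ((520.1786499023438, -141.3739013671875), (16.721954345703125, 57.44873809814453), 88.99571228027344)
jaw 325 [0.5248 0.0464 0.0868] ((523.4478149414062, 46.31648254394531), (98.2947998046875, 16.71916389465332), 0.15611781179904938)
jaw 470 [ 0.5214 -0.0729  0.0918] ((520.9501953125, -69.3389663696289), (25.00769805908203, 98.58069610595703), 87.98683166503906)
0.67 [ 0.62375456 -0.20635203  0.087     ]
```

View pics/t7.png

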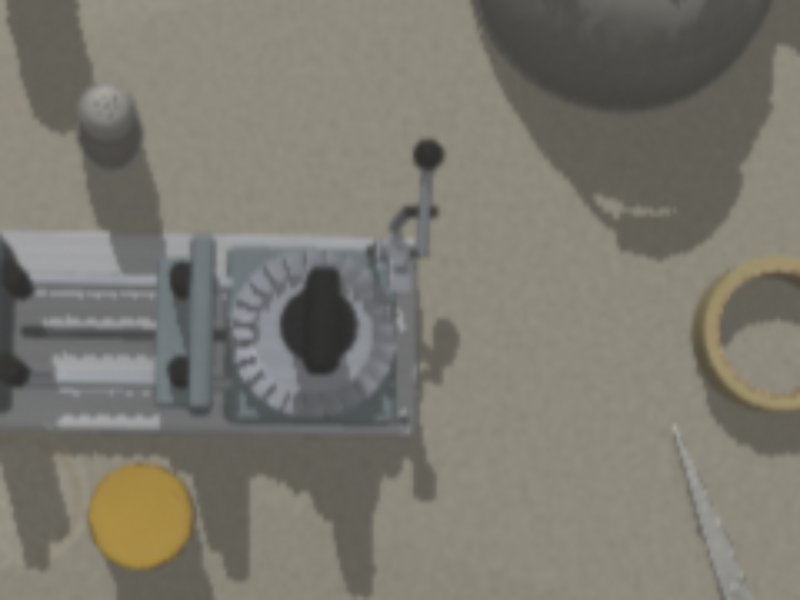

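The bar at (322,318) now lies along clamp x (178.8°). The jaw is against the wheel side, having moved 34 mm. The lever lies back with its ball at (428,154), and the jar and salt stand upright.

```bash
python3 -m crank '[0,0,0,0,0.05, 0,0,0,0,0.05]' | head -2; python3 -c "
from workcell import workorder; print(workorder.sign_off())"
```

```text
time_s: 14.95
tcp_pos: [0.3848, -0.4601, 0.2297]
the job is handed in; nothing more can be done
None
```

The pawl is flipped back, the clamp is wound fully open and the job is handed in at about 15 s of the 54 s allowed. I pushed the pawl's ball over with closed fingers. I then gripped the knob bar once and turned it about 2.15 rad anticlockwise to the end stop, so no second grasp was needed. After that I let go and moved the arm well clear.

**Last checks:**
- **Knob:** the torque rose from about 0.1 to 0.7 N m at the stop. The bar then lay at 178.8° in the picture, in line with the clamp's x axis. The turn was not read directly; it comes from the tool's yaw.
- **Jaw:** the moving jaw had moved about 34 mm, which matches 2.13 rad of knob travel.
- **Pawl:** the ball lies back about 100 mm out along clamp x. The scene camera put it at x = 0.616 m and the top camera at 0.624 m; both fit "flipped back".
- **Bystanders and robot:** the small jar and the salt shaker stand where they were, upright, and nothing touches the robot. Side forces stayed under about 18 N.

No check failed. The two ball readings, 8 mm apart, were the only disagreement.

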